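Eject the boss block and trap it on the ramp

TASK

Pop the block with the round boss out of the spring ejector on the bench: press down the release key beside its lane with one finger, and with the other finger stop the block on the ramp before it slides off the front end. Do not lift the block, and leave the flat block in its pocket and everything else on the table where it is. Finish while holding it so: the key still pressed down, and the block at rest on the ramp against your finger.

Things in the scene. Friction and masses are not known exactly. Their poses are not given: they have to be found in the camera images.
- ejector_jig: fixed two-lane ejector: grey base plate about 210 mm deep, 200 mm wide; its ramp falls 15 degrees to the front (its -x, roughly towards the robot); raised backstop at the rear, top about 105 mm above the table, with a spring plunger behind each pocket (1 to 2 N) that kicks a freed block out 14 mm. Origin on the table under the middle of the gates; x to the rear, y left, z up.
- ramp: aluminium ramp, two lanes 45 mm wide (centres y = +27 and -27 mm), rails 12 mm high, outer ones 5 mm thick. Origin on the deck between the gates, 53 mm above the table; x up the slope, y left, z square to the deck. Pockets at x = 0 to 43 mm; open lane down to x = -120 mm, its end 22 mm above the table. Deck slippery (friction 0.1): a freed block slides off in under a second unless stopped.
- boss_block: steel block 42 x 42 x 26 mm high with a round boss (26 mm diameter, 12 mm high) on top, 0.3 kg: the one to eject. Starts in the left or the right pocket, against the gate. Origin at the centre of its underside; x up the slope, z out of its top. Seated, its origin is at x = +21.5 mm on the ramp; stop it with its centre between x = -3 and -95 mm.
- flat_block: the same steel block, 42 x 42 x 26 mm, with a flat top with four small holes and no boss, in the other pocket; it must stay there. Origin at the centre of its underside.
- key_left_top (a point): centre of the top of the left release key, a ribbed dark steel pad 30 x 30 mm, level, outside the left outer rail (50 mm to the left of the left lane's centre line), 56 mm above the table when up, with free space around it. It moves with the key.
- key_right_top (a point): the same for the right release key, 50 mm to the right of the right lane's centre line.
- lane_left (a point): point on the deck in the middle of the left lane, straight beside the left key, 58 mm down the slope from the gate, 38 mm above the table. A fingertip standing here stops the block. The fully pressed key's top is still 8 mm higher than this point, so two level fingertips can stand one on the key, the other in the lane.
- lane_right (a point): the same in the middle of the right lane, beside the right key.
- key_left (a joint): left release key, m pressed: 0 up, 0.010 at its stop. Moves straight down against a spring (2.4 N up to 5.4 N, with up to 3 N more while its gate carries a block) and springs up when let go. The left lane's gate is part of it and clears the deck at about 0.006; then the block pops out.
- key_right (a joint): the same for the right key and the gate of the right lane.
- spanner: combination spanner 179 mm long, 8 mm high, lying left of the ejector; origin under its middle. Leave it alone.
- screwdriver: screwdriver with an amber handle, 188 mm long, 29 mm high, lying at the front edge of the table, left of the middle; origin under its middle. Leave it alone.
- level: yellow torpedo level 42 x 227 x 22 mm lying behind right of the ejector; origin under its middle. Leave it alone.
- tape: tape measure 39 x 83 x 66 mm behind the ejector; origin under its middle. Leave it alone.
- end_mill: end mill 28 mm diameter, 110 mm high, standing left of the green vice; origin at the centre of its foot. Leave it alone.
- tin: grease tin 68 mm diameter, 53 mm high, on the left; origin at the centre of its foot. Leave it alone.
- carton: open yellow carton 70 x 119 x 99 mm at the left; origin under its middle. Leave it alone.
- steel_square: steel try square 102 x 166 x 15 mm lying left of the middle; origin under its middle. Leave it alone.
Things that resemble listed ones, but are neither listed nor needed, are in the scene too. Leave any purple or yellow look-alike of the boss_block alone.

How it is judged:
On the way, in this order (a step that is already met when the one before it is completed fails the run):
1. a release key is pressed down (value of joint any of key_left, key_right above 0.006 m), for 0.02 s.
2. the boss block is stopped on the ramp by a finger, outside its pocket, with the key still down (x of boss_block in the frame of ramp between -0.095 and -0.003 m and z of boss_block in the frame of ramp between -0.004 and 0.006 m and linear speed of boss_block below 0.015 m/s and contact force between the fingers and boss_block above 0.05 N and value of joint any of key_left, key_right above 0.006 m), for 0.4 s.
At the end, for the whole second after the job is handed in: The boss block lies flat on the ramp deck (within 6 mm) with its centre 3 to 95 mm down the slope from the gate, at rest and pressing on a finger, while the release key is still held at least 6 mm down; the flat block is still in its pocket. The robot keeps holding (all of step 2 and angle between the z axis of boss_block and the z axis of ramp, either way round below 0.15 rad and x of flat_block in the frame of ramp between 0.012 and 0.031 m and z of flat_block in the frame of ramp below 0.006 m); the arm keeps its last pose, push and grip.
It fails at once if the boss block slid away to the end of the ramp (x of boss_block in the frame of ramp below -0.1 m).
It fails at once if the boss block was lifted (z of boss_block in the frame of ramp above 0.015 m).
It fails at once if the flat block was disturbed (distance of flat_block from where it was at the start of the episode above 0.012 m).
It fails at once if a bystander (tool, tin, carton) was moved more than 20 mm (distance of any of spanner, screwdriver, level, tape, end_mill, tin, carton, steel_square from where it was at the start of the episode above 0.02 m).
It also fails if it takes over 29 s, if anything falls off the work surface, if the arm or the gripper's body presses on something with over 40 N, if the wrist force passes 120 N, or if a joint passes its speed limit or range.

ROBOT

A 6-joint arm with a two-finger parallel gripper is mounted at the origin on a cart in front of the work surface, level with it; the furniture and walls round the work are solid. World frame = base frame: x ahead of the robot, y to its left, z up, the work surface at z = 0. Lengths are in m, angles in rad, forces in N, time in s.
With the tool pointing down it reaches from about 0.275 to 0.975 m from the base axis. Payload 8.4 kg.
Tool frame: the origin (TCP) lies midway between the tips of the shut fingers; the grasp point (between the pads) lies 19 mm behind it (env.hold_point_z is the distance from the TCP to the grasp point, in m); z points along the fingers, y is the direction in which the jaws open and shut (so a half turn about z gives the same grasp; the last joint's range is limited). The gripper opens to 92 mm and grips with 3 to 60 N. Pads are 20 mm wide; open, the fingers measure 128 mm over their backs; the gripper's body (75 mm by 189 mm) begins 69 mm behind the grasp point.
Start: joints at [-1.26, 0.353, 1.633, -0, 1.155, -0.002], TCP at [0.192, -0.595, 0.215] pointing down, gripper open.
Joint ranges: [-2.63, 2.63], [-0.92, 2.1], [0.06, 2.66], [-1.3, 4.44], [0, 2.69], [-3.02, 3.02]. Speed limits (rad/s): [2.22, 2.22, 2.79, 3.14, 3.14, 3.14].

INTERFACE

Orientations are given as a 3x3 rotation matrix whose columns are the frame's x, y, z axes.
In Python, from workcell import env gives the robot as it stands.
- The arm moves only by the shell command python3 -m jog 'ROWS' [FORCE]. ROWS is JSON, a list of rows, each a list of 3 entries, a list of its own where there are three numbers: the shift along the world's x, y, z each as a share of 0.025 m, from -1 to 1, then the turn, a rotation vector about the world's x, y, z each as a share of 0.5 rad, from -1 to 1, then the closure, from 0 (fully open) to 1 (shut). A call has 1 to 12 rows; each row shifts and turns the commanded pose from where the row before left it; what a row does not reach is not made up. A row lasts 1/12 s, in which the tool goes at most 41.7 mm and 7.16 degrees, less where a joint would pass 70% of its speed; a pose out of reach is approached as far as the arm can. A call with a number of a shift or a turn outside -1 to 1 is refused whole. A call with a gripper value outside its range is refused whole. The fingers move at their own pace and stop on an object; FORCE is the grip in N (left out, the last holds). Time passes only in rows, so rows that do not move let the fingers close. It gives the time, the measured TCP pose, the force and the opening at its end, in the units of the state.
- env.get_obs(): the state, without advancing time (a new reading comes with each control period).
- env.grab_frame(name): name is "scene" or "top" or "wrist"; returns (picture, depth): 400x640x3 uint8, red, green, blue; 400x640 float32, m along the optical axis (not along the pixel's ray), 0 where there is no reading.
- env.camera_info(name): a dict with "K" (3x3 intrinsics, pixels), "origin" and "orientation" of the camera in the world; the wrist camera has in their place "T_tool_cam" (4x4, takes a point from camera to tool coordinates, whose origin is the TCP and whose axes are the flange's). Camera axes: x right, y up, looking along -z (the intrinsics and any distortion apply to the point x, -y, -z); pixel columns grow to the right and rows downward; lengths in m; the calibration is good to about 2 mm. The wrist camera is an equidistant fisheye: a pixel r from the principal point sees the ray r / f radians off the axis. A picture is of the moment at which its call begins: read the wrist's pose just before it. camera_info takes no time and is no camera call.
- env.sign_off(): hands the job in, once; it reports no verdict.
The state is a dict: "time_s": time; "qpos": joint angles; "dq": joint speeds; "tau": joint torques, N m; "tcp_pos": TCP position; "tcp_rot": TCP orientation; "force": force on the tool from outside, world axes, zero at the start; "moment": the same for the moment, N m; "finger_gap": opening from 0.0 (shut) to 1.0 (fully open).
Only numpy, scipy, OpenCV 4.12 (cv2) and the standard library are available. Lean on these libraries where they do the work, as an engineer would, in place of code of your own. Each camera call takes 0.05 s, during which the arm holds its last target.

## Working session

There is one attempt and no reset: what is moved stays moved. The work goes in short steps, Python scripts to look and compute and a shell command to move; the robot and the scene stay as the last step left them, time stands still between calls to the robot, and variables do not carry over. Pictures are saved under pics/ and viewed, and the job is handed in when it is done.

```bash
ls; mkdir -p pics; python3 - <<'E'
from workcell import env
import cv2
o=env.get_obs(); print(o)
for n in ("scene","top"):
    p,d=env.grab_frame(n); cv2.imwrite(f"pics/{n}0.png",p[:,:,::-1]); 
    import numpy as np; np.save(f"pics/{n}0.npy",d); print(env.camera_info(n))
E
```

```text
pics
{'time_s': 0.0, 'qpos': array([-1.26038126e+00,  3.53635887e-01,  1.63408736e+00, -3.07917001e-05,
        1.15521170e+00, -2.42628643e-03]), 'dq': array([ 0.00060303,  0.00072922, -0.00189468, -0.0020951 ,  0.00024367,
        0.00034203]), 'tau': array([-1.01137899e-03, -5.93853486e+01, -3.34210682e+01,  6.97969110e-02,
        2.33864930e-02, -9.13749545e-05]), 'tcp_pos': array([ 0.19218204, -0.5942212 ,  0.21389137]), 'tcp_rot': array([[ 9.51459109e-01,  3.07774873e-01, -4.36832154e-04],
       [ 3.07775182e-01, -9.51458263e-01,  1.26953317e-03],
       [-2.48971512e-05, -1.34235500e-03, -9.99999099e-01]]), 'force': array([ 0.39257949, -0.01951734,  0.09761027]), 'moment': array([-0.02707572, -0.01135817, -0.02986436]), 'finger_gap': 0.9995214572369922}
{'K': array([[374.6622701 ,   0.        , 314.67518132],
       [  0.        , 374.6622701 , 197.0524293 ],
       [  0.        ,   0.        ,   1.        ]]), 'origin': array([-0.19416257,  0.5541425 ,  0.67768963]), 'orientation': array([[-0.54956227,  0.45232931, -0.70240979],
       [-0.83540078, -0.28814603,  0.46805705],
       [ 0.00931932,  0.84402018,  0.53623044]])}
{'K': array([[509.11605954,   0.        , 323.71899962],
       [  0.        , 509.11605954, 200.54554659],
       [  0.        ,   0.        ,   1.        ]]), 'origin': array([0.41141827, 0.02118807, 1.45621499]), 'orientation': array([[ 0.00325142,  0.99307432, -0.11744284],
       [-0.99988575,  0.00496227,  0.01427801],
       [ 0.0147619 ,  0.117383  ,  0.992977  ]])}
```

View pics/scene0.png

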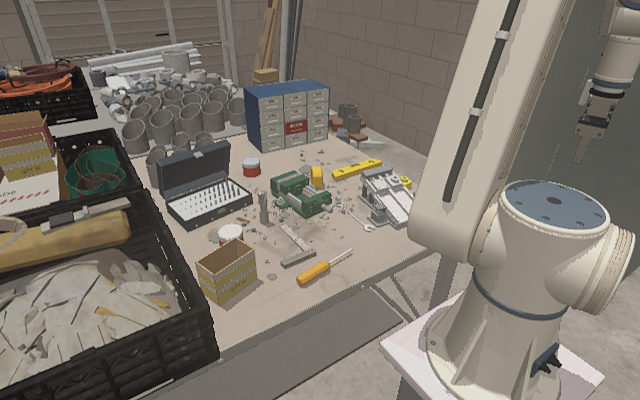

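View pics/top0.png

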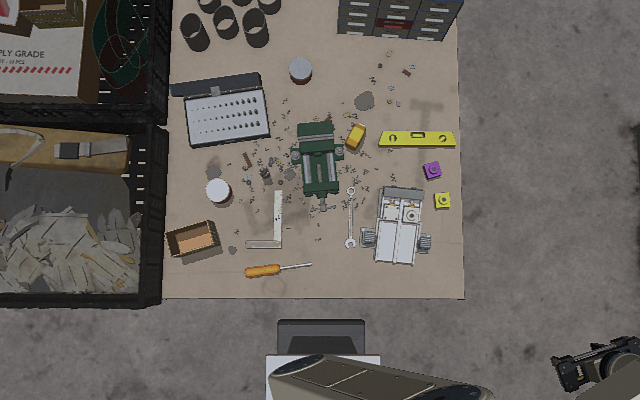

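```bash
python3 - <<'E'
import cv2
p=cv2.imread("pics/top0.png")
c=p[170:280,345:455]; cv2.imwrite("pics/top0c.png",cv2.resize(c,None,fx=5.4,fy=5.4,interpolation=cv2.INTER_CUBIC))
E
```

```text
(no output)
```

View pics/top0c.png

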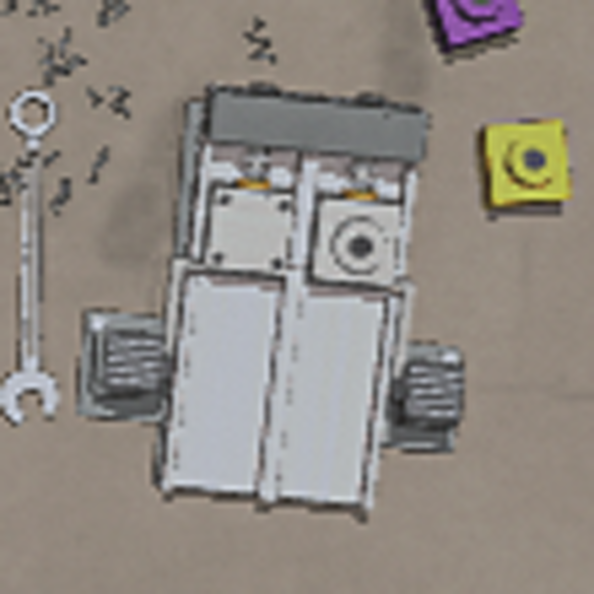

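The boss block is in the right pocket: boss at about crop (358,247), flat block at (250,230). That makes it the right key, at about (436,388). Next I fit the jig pose to several of these points.

```bash
cat > h.py <<'E'
import numpy as np, cv2
from scipy.optimize import least_squares
a=np.deg2rad(15)
def ramp2jig(p):
    x,y,z=p; return np.array([x*np.cos(a)-z*np.sin(a), y, 0.053+x*np.sin(a)+z*np.cos(a)])
def jig2w(p,J):
    c,s=np.cos(J[2]),np.sin(J[2]); return np.array([J[0]+c*p[0]-s*p[1],J[1]+s*p[0]+c*p[1],p[2]])
def proj(ci,w):
    q=ci["orientation"].T@(w-ci["origin"]); q=np.array([q[0],-q[1],-q[2]]); u=ci["K"]@q; return u[:2]/u[2]
E
python3 - <<'E'
from h import *
from workcell import env
ci=env.camera_info("top")
mm=1e-3
F={"kr":((-.056,-.077,.056),(436,388)),"kl":((-.056,.077,.056),(135,360)),
"boss":(ramp2jig((.0215,-.027,.038)),(358,247)),"flat":(ramp2jig((.0215,.027,.026)),(250,230)),
"mid":(ramp2jig((-.120,0,.012)),(265,503)),"fl":(ramp2jig((-.120,.0545,.012)),(162,490)),"fr":(ramp2jig((-.120,-.0545,.012)),(368,514))}
px=lambda c:np.array([345+(c[0]+.5)/5.4-.5,170+(c[1]+.5)/5.4-.5])
f=lambda J:np.concatenate([proj(ci,jig2w(np.array(p),J))-px(c) for p,c in F.values()])
r=least_squares(f,[.5,-.2,0]);print(r.x,np.rad2deg(r.x[2]));print(dict(zip(F,np.round(r.fun.reshape(-1,2),2))))
J=r.x
for n,p in [("key",np.array([-.056,-.077,.056])),("lane",np.array([-.056,-.027,.038]))]: print(n,jig2w(p,J))
d=np.load("pics/top0.npy")
for n in F:
    u,v=np.round(px(F[n][1])).astype(int); z=d[v,u]; q=np.array([(u-ci["K"][0,2])/ci["K"][0,0],-(v-ci["K"][1,2])/ci["K"][1,1],-1])*z
    print(n,ci["orientation"]@q+ci["origin"],jig2w(np.array(F[n][0]),J))
E
```

```text
[ 0.52613015 -0.20633847 -0.0974357 ] -5.582654357650877
{'kr': array([-0.5,  0.8]), 'kl': array([-0.43,  0.31]), 'boss': array([ 0.47, -0.32]), 'flat': array([-0.02,  0.05]), 'mid': array([ 0.16, -0.4 ]), 'fl': array([-0.26,  0.02]), 'fr': array([ 0.58, -0.45])}
key [ 0.46290508 -0.27752549  0.056     ]
lane [ 0.46776916 -0.22776264  0.038     ]
kr [ 0.46629053 -0.27794233  0.05657629] [ 0.46290508 -0.27752549  0.056     ]
kl [ 0.47950885 -0.12670304  0.05490698] [ 0.47788645 -0.12425592  0.056     ]
boss [ 0.53489049 -0.23431425  0.08988507] [ 0.53438398 -0.23427392  0.09526979]
flat [ 0.54368484 -0.18168762  0.08042264] [ 0.54272828 -0.18083219  0.08367868]
mid [ 0.40571851 -0.20052962 -0.00145613] [ 0.40767774 -0.19476032  0.03353282]
fl [ 0.41397058 -0.14274508  0.03038582] [ 0.41297958 -0.14051882  0.03353282]
fr [ 0.40022734 -0.25492607 -0.00271868] [ 0.40237589 -0.24900182  0.03353282]
```

```bash
python3 -m jog '[[[0.8,1,0],[0,0,-0.15],0.6],[[0.8,1,0],[0,0,-0.15],0.6],[[0.8,1,0],[0,0,-0.15],0.6],[[0.8,1,0],[0,0,-0.15],0.6],[[0.8,1,0],[0,0,-0.15],0.6],[[0.8,1,0],[0,0,-0.07],0.6],[[0.8,1,0],[0,0,0],0.6],[[0.8,1,0],[0,0,0],0.6],[[0.8,1,0],[0,0,0],0.6],[[0.8,1,0],[0,0,0],0.6],[[0.8,1,0],[0,0,0],0.6],[[0.8,1,0],[0,0,0],0.6]]' 20
python3 -m jog '[[[0.6,0.8,0],[0,0,0],0.6],[[0.6,0.8,0],[0,0,0],0.6],[[0,0,0],[0,0,0],0.6],[[0,0,0],[0,0,0],0.6]]'
python3 - <<'E'
from workcell import env
import cv2
o=env.get_obs(); print(o["time_s"],o["tcp_pos"],o["tcp_rot"],o["finger_gap"],o["force"])
for n in ("wrist","scene"):
    p,d=env.grab_frame(n); cv2.imwrite(f"pics/{n}1.png",p[:,:,::-1])
print(env.camera_info("wrist"))
E
```

```text
time_s: 1.1
tcp_pos: [0.4329, -0.2932, 0.2144]
tcp_rot: [[0.995, -0.097, -0.0], [-0.097, -0.995, 0.0], [-0.0, -0.0, -1.0]]
force: [-0.3, 0.1, 0.1]
finger_gap: 0.398
time_s: 1.43
tcp_pos: [0.4626, -0.2537, 0.2143]
tcp_rot: [[0.996, -0.095, -0.001], [-0.095, -0.996, 0.0], [-0.001, -0.0, -1.0]]
force: [-0.9, -0.1, -0.2]
finger_gap: 0.401
1.4333 [ 0.46262735 -0.25374257  0.21430357] [[ 9.95516358e-01 -9.45876613e-02 -5.95617564e-04]
 [-9.45875580e-02 -9.95516526e-01  1.99457105e-04]
 [-6.11813309e-04 -1.42224800e-04 -9.99999803e-01]] 0.40080603466142845 [-0.85936226 -0.12280412 -0.21871775]
{'K': array([[309.70691629,   0.        , 314.76639442],
       [  0.        , 309.70691629, 199.44635752],
       [  0.        ,   0.        ,   1.        ]]), 'T_tool_cam': array([[ 5.20908612e-04,  9.65685101e-01,  2.59715255e-01,
         7.29783457e-02],
       [ 9.99999719e-01, -3.63200088e-04, -6.55223552e-04,
         7.62410169e-04],
       [-5.38411019e-04,  2.59715524e-01, -9.65685020e-01,
        -1.69793569e-01],
       [ 0.00000000e+00,  0.00000000e+00,  0.00000000e+00,
         1.00000000e+00]])}
```

View pics/wrist1.png

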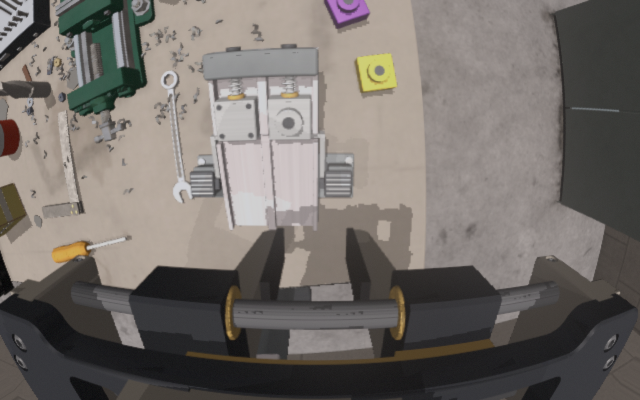

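```bash
python3 - <<'E'
import cv2
p=cv2.imread("pics/wrist1.png")
c=p[30:270,180:380]; cv2.imwrite("pics/wrist1c.png",cv2.resize(c,None,fx=2.5,fy=2.5,interpolation=cv2.INTER_CUBIC))
E
```

```text
(no output)
```

View pics/wrist1c.png

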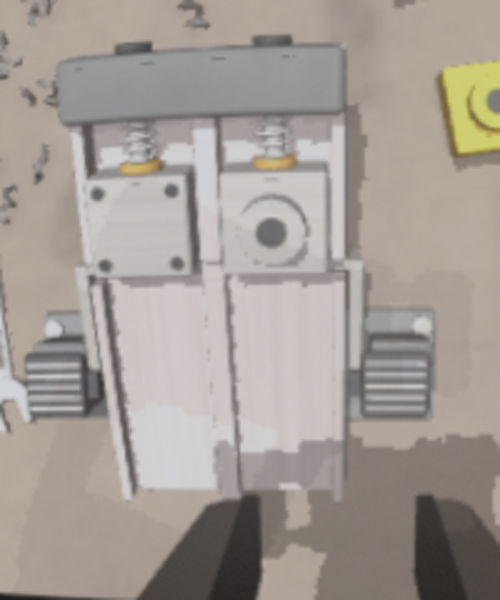

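```bash
python3 - <<'E'
from h import *
from workcell import env
ci=env.camera_info("wrist")
p0=np.array([0.46262735,-0.25374257,0.21430357]);R0=np.array([[9.95516358e-01,-9.45876613e-02,-5.95617564e-04],[-9.45875580e-02,-9.95516526e-01,1.99457105e-04],[-6.11813309e-04,-1.42224800e-04,-9.99999803e-01]])
T=ci["T_tool_cam"];K=ci["K"]
def pw(w):
    t=R0.T@(w-p0); q=T[:3,:3].T@(t-T[:3,3]); x,y,z=q[0],-q[1],-q[2]
    h=np.hypot(x,y); th=np.arctan2(h,z); return K[:2,2]+K[0,0]*th*np.array([x,y])/h
px=lambda c:np.array([180+(c[0]+.5)/2.5-.5,30+(c[1]+.5)/2.5-.5])
F={"kr":((-.056,-.077,.056),(397,383)),"kl":((-.056,.077,.056),(57,382)),
"boss":(ramp2jig((.0215,-.027,.038)),(271,232)),"flat":(ramp2jig((.0215,.027,.026)),(137.5,228)),
"mid":(ramp2jig((-.120,0,.012)),(228,493)),"fl":(ramp2jig((-.120,.0545,.012)),(129,495)),"fr":(ramp2jig((-.120,-.0545,.012)),(340,497))}
f=lambda J:np.concatenate([pw(jig2w(np.array(p),J))-px(c) for p,c in F.values()])
r=least_squares(f,[.5,-.2,0]);print(r.x,np.rad2deg(r.x[2]));print({k:list(v) for k,v in zip(F,np.round(r.fun.reshape(-1,2),2))})
J=r.x
print("key",jig2w(np.array([-.056,-.077,.056]),J),"lane",jig2w(np.array([-.056,-.027,.038]),J),"mid",jig2w(np.array([-.056,-.052,.038]),J))
E
```

```text
[ 0.52684228 -0.20919903 -0.09750182] -5.586442765271931
{'kr': [np.float64(-0.24), np.float64(-0.24)], 'kl': [np.float64(-1.19), np.float64(0.46)], 'boss': [np.float64(0.4), np.float64(-1.75)], 'flat': [np.float64(0.18), np.float64(-2.01)], 'mid': [np.float64(1.3), np.float64(2.62)], 'fl': [np.float64(-2.26), np.float64(1.11)], 'fr': [np.float64(1.35), np.float64(1.35)]}
key [ 0.4636125  -0.28038187  0.056     ] lane [ 0.46847987 -0.23061934  0.038     ] mid [ 0.46604619 -0.2555006   0.038     ]
```

View pics/scene1.png

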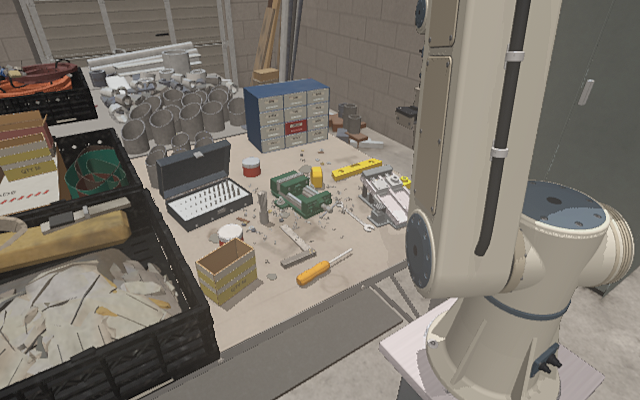

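Both cameras agree within 3 mm. The midpoint between key and lane is about (0.466, -0.254). I descend to just above the key and look again.

```bash
python3 -m jog '[[[0.12,0,-1],[0,0,-0.005],0.6],[[0,0,-1],[0,0,0],0.6],[[0,0,-1],[0,0,0],0.6],[[0,0,-1],[0,0,0],0.6],[[0,0,-1],[0,0,0],0.6],[[0,0,-0.6],[0,0,0],0.6],[[0,0,0],[0,0,0],0.6],[[0,0,0],[0,0,0],0.6]]'
python3 - <<'E'
from workcell import env
import cv2
o=env.get_obs(); print(o["time_s"],o["tcp_pos"],o["finger_gap"],o["force"])
for n in ("wrist",):
    p,d=env.grab_frame(n); cv2.imwrite(f"pics/{n}2.png",cv2.resize(p[0:400,140:500,::-1],None,fx=1.5,fy=1.5))
E
```

```text
time_s: 2.2
tcp_pos: [0.4643, -0.2553, 0.0742]
tcp_rot: [[0.995, -0.101, -0.002], [-0.101, -0.995, 0.001], [-0.002, -0.001, -1.0]]
force: [0.3, 0.7, 0.1]
finger_gap: 0.4
2.2 [ 0.46434567 -0.25525395  0.07419371] 0.40035006294952186 [0.32668871 0.68327789 0.09426258]
```

View pics/wrist2.png

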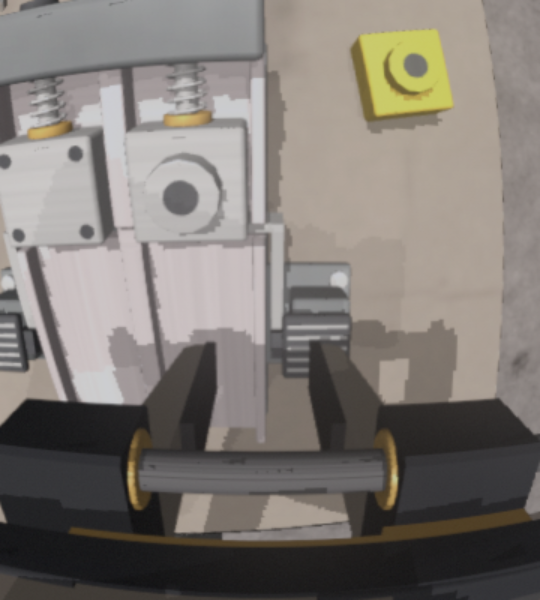

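The fingers are over the right lane (tip about (195,345)) and the right key (about (330,345)). Pressing in steps.

```bash
python3 -m jog '[[[0,0,-0.4],[0,0,0],0.6],[[0,0,-0.2],[0,0,0],0.6],[[0,0,-0.1],[0,0,0],0.6],[[0,0,0],[0,0,0],0.6]]'
python3 -m jog '[[[0,0,-0.14],[0,0,0],0.6],[[0,0,-0.14],[0,0,0],0.6],[[0,0,-0.1],[0,0,0],0.6],[[0,0,0],[0,0,0],0.6],[[0,0,0],[0,0,0],0.6]]'
python3 - <<'E'
from workcell import env
import cv2
o=env.get_obs(); print(o["time_s"],o["tcp_pos"],o["finger_gap"],o["force"],o["moment"])
p,d=env.grab_frame("wrist"); cv2.imwrite(f"pics/wrist3.png",cv2.resize(p[0:400,140:500,::-1],None,fx=1.5,fy=1.5))
E
```

```text
time_s: 2.58
tcp_pos: [0.4651, -0.2546, 0.0567]
tcp_rot: [[0.995, -0.1, -0.0], [-0.1, -0.995, 0.0], [-0.0, -0.0, -1.0]]
force: [-0.4, -0.1, 0.2]
finger_gap: 0.401
time_s: 3.0
tcp_pos: [0.4654, -0.2548, 0.0477]
tcp_rot: [[0.995, -0.099, 0.0], [-0.099, -0.995, -0.0], [0.0, 0.0, -1.0]]
force: [-1.6, -0.7, 3.9]
finger_gap: 0.396
3.0 [ 0.46544707 -0.25476726  0.04767311] 0.3959800157718456 [-1.56487515 -0.6778432   3.85465607] [-0.14467824  0.17620657  0.04954467]
```

View pics/wrist3.png

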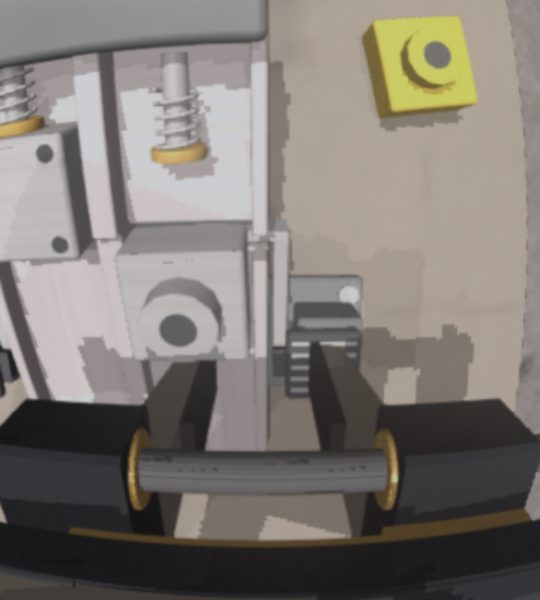

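The block popped out and rests against the finger: boss at (180,330), pocket empty. I press a little further so the key is well past 6 mm.

```bash
python3 -m jog '[[[0,0,-0.05],[0,0,0],0.6],[[0,0,-0.05],[0,0,0],0.6],[[0,0,0],[0,0,0],0.6],[[0,0,0],[0,0,0],0.6]]'
python3 -m jog '[[[0,0,-0.03],[0,0,0],0.6],[[0,0,0],[0,0,0],0.6],[[0,0,0],[0,0,0],0.6],[[0,0,0],[0,0,0],0.6],[[0,0,0],[0,0,0],0.6],[[0,0,0],[0,0,0],0.6]]'
python3 - <<'E'
from workcell import env
import cv2
for i in range(3):
    o=env.get_obs(); print(o["time_s"],o["tcp_pos"],o["finger_gap"],o["force"])
    p,d=env.grab_frame("wrist")
cv2.imwrite(f"pics/wrist4.png",cv2.resize(p[0:400,140:500,::-1],None,fx=1.5,fy=1.5))
E
```

```text
time_s: 3.38
tcp_pos: [0.4655, -0.2548, 0.0462]
tcp_rot: [[0.995, -0.1, 0.0], [-0.1, -0.995, -0.0], [0.0, 0.0, -1.0]]
force: [-4.5, 2.1, 16.2]
finger_gap: 0.401
time_s: 3.88
tcp_pos: [0.4656, -0.2548, 0.046]
tcp_rot: [[0.995, -0.1, 0.001], [-0.1, -0.995, -0.0], [0.001, 0.0, -1.0]]
force: [-5.7, 3.4, 25.0]
finger_gap: 0.4
3.8833 [ 0.46560797 -0.254812    0.04604365] 0.399691324114621 [-5.72482284  3.39176274 24.95638082]
3.9333 [ 0.46558981 -0.25481394  0.04603139] 0.4013056452768458 [-5.82372905  4.09221322 24.86516773]
3.9833 [ 0.46561725 -0.25482776  0.04607479] 0.3999078073216945 [-6.63459123  4.23977203 25.58068351]
```

View pics/wrist4.png

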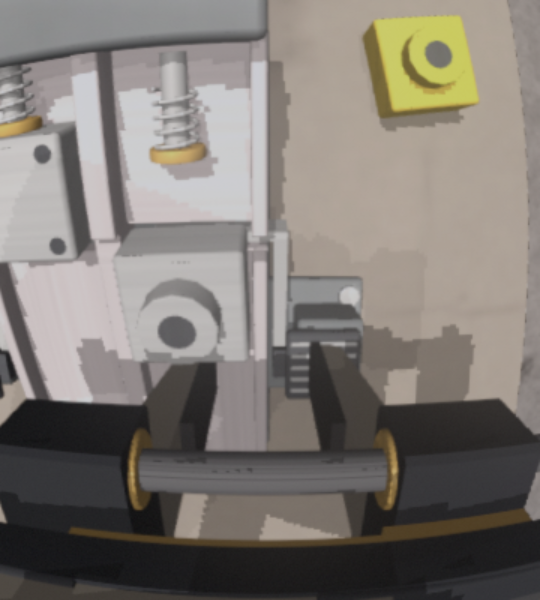

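```bash
python3 -c "
from workcell import env
o=env.get_obs();print(o['force'],o['moment'])"
python3 -m jog '[[[0,0,0.05],[0,0,0],0.6],[[0,0,0],[0,0,0],0.6],[[0,0,0],[0,0,0],0.6],[[0,0,0],[0,0,0],0.6],[[0,0,0],[0,0,0],0.6],[[0,0,0],[0,0,0],0.6]]'
python3 -c "
from workcell import env
o=env.get_obs();print(o['tcp_pos'],o['force'],o['moment'])"
```

```text
[-5.83929313  3.42575357 24.86086733] [ 0.15871511  1.22004871 -0.10839429]
time_s: 4.53
tcp_pos: [0.4655, -0.2548, 0.0463]
tcp_rot: [[0.995, -0.1, 0.0], [-0.1, -0.995, -0.0], [0.0, 0.0, -1.0]]
force: [-2.5, 1.4, 11.9]
finger_gap: 0.401
[ 0.46549612 -0.25477107  0.04629455] [-2.54604581  1.36324471 11.86970646] [ 0.05536748  0.53415502 -0.0593347 ]
```

The force and moment change place the load on the key finger, so the key is at its stop. Now I check the block position from the image.

```bash
python3 - <<'E'
from h import *
from workcell import env
ci=env.camera_info("wrist");T=ci["T_tool_cam"];K=ci["K"]
o=env.get_obs();p0,R0=o["tcp_pos"],o["tcp_rot"]
p,d=env.grab_frame("wrist"); cv2.imwrite("pics/wrist5.png",cv2.resize(p[130:290,200:400,::-1],None,fx=4,fy=3.75,interpolation=cv2.INTER_CUBIC))
def pw(w):
    t=R0.T@(w-p0); q=T[:3,:3].T@(t-T[:3,3]); x,y,z=q[0],-q[1],-q[2]
    h=np.hypot(x,y); th=np.arctan2(h,z); return K[:2,2]+K[0,0]*th*np.array([x,y])/h
J=np.array([.5265,-.2078,-.0975])
uv=np.array([139.5+(177+.5)/1.5+.0,(332+.5)/1.5-.5])
for y in [0]:
    r=least_squares(lambda s:pw(jig2w(ramp2jig((s[0],s[1],.038)),J))-uv,[-.03,-.027]);print(r.x)
c,s=np.cos(J[2]),np.sin(J[2]);dd=p0-np.array([J[0],J[1],0]);print("tcp in jig",c*dd[0]+s*dd[1],-s*dd[0]+c*dd[1],o["time_s"])
E
```

```text
[-0.01952216 -0.02775645]
tcp in jig -0.056141720892023066 -0.052686449067285236 4.5333
```

View pics/wrist5.png

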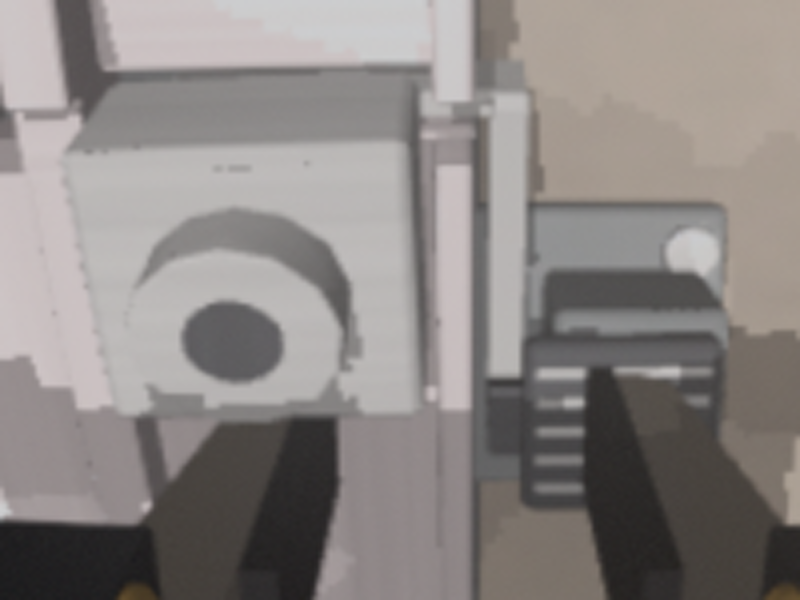

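The block measures at x = -19.5 mm. For its top front edge leaning on the finger I expect -19.7 mm, so it is in contact and within range.

```bash
python3 - <<'E'
from workcell import env
o=env.get_obs(); print(o["time_s"],o["tcp_pos"],o["force"],abs(o["dq"]).max())
print(env.sign_off())
E
```

```text
4.5833 [ 0.46551982 -0.25476287  0.04628276] [-3.4913317   1.52065344 10.95389947] 0.0007523387870244828
the job is handed in; nothing more can be done
None
```

I pressed the right release key with one finger and stood the other in the right lane. The boss block popped out of the right pocket and came to rest on the ramp against that finger. I handed the job in at 4.6 s; it reports no verdict.

- **Key:** it is down at its stop. The fingertips are at z = 46.3 mm against 46 mm expected, and the vertical force is about 11 N. I eased it back from 25 N before handing in. The force and moment changes place that load on the key finger, not on the deck.
- **Boss block:** the last wrist picture puts its centre at about x = -19.5 mm on the ramp. With its top front edge leaning on the finger it should sit at -19.7 mm. It looked flat on the deck and did not move between the pictures. I could not measure the small contact force on the block directly; I infer it from this position and the slope.
- **Flat block and the rest:** in the part the wrist camera showed, the flat block was still in its pocket. I took no final overview of the other items, but the arm felt no other contact.
- **Measurements that disagreed:** the top and wrist cameras differed by about 3 mm on the jig position. The wrist fit left errors of up to 2.6 pixels, so the block position is only good to a few millimetres, well inside the limits.

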